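Assemble the candle lamp on the banquet table

TASK

Put the candle lamp together on the dark round wooden stand, in this order: set the brass dish in the middle of the stand, stand the ivory candle upright in the dish, gently lower the amber glass chimney over candle and dish until it stands on the wood, and last put the copper cap on top of the chimney so that it sits down flat on the rim. Let go of each piece before going on to the next, and leave the blue candle, the green goblet and the wooden pepper mill standing where they are.

Things in the scene. Friction and masses are not known exactly. Their poses are not given: they have to be found in the camera images.
- stand: dark round wooden stand, fixed to the table, 130 mm diameter, 18 mm thick, flat top with a thin brass circle (90 mm diameter) round its middle; its origin is the centre of its underside, z up
- dish: small loose brass candle dish, open at the top, 48 mm outside diameter at the rim (46 mm at the foot), 18 mm tall, wall 3 mm, inner floor 4 mm above its underside, about 100 g; its origin is the centre of its underside, z up; starts on the table
- ivory_candle: ivory-coloured candle, a rigid cylinder 30 mm diameter, 60 mm tall plus a thin black wick of 9 mm that cannot be felt, about 45 g; its origin is the centre of its underside, z up; starts upright on the table
- chimney: amber glass chimney, a straight tube open at both ends, 68 mm outside and 60 mm inside diameter, wall 4 mm, 100 mm tall, about 190 g; its origin is the centre of its underside, z up (centre of the lower mouth); starts upright on the table
- cap: copper lamp cap, about 120 g: disc 76 mm diameter, 4 mm thick; below it a plug 48 mm diameter, 8 mm deep, that enters the chimney; on top a black knob 18 mm diameter, 24 mm tall, to grip. Origin: centre of the plug's underside, z up; the disc's lower face, which rests on the chimney rim, is at z 8 mm, the knob spans z 12 to 36 mm. Starts upright on the table, on its plug
- blue_candle: dark blue candle, not to be used, same size as the ivory one (30 mm diameter, 60 mm tall, wick 9 mm); its origin is the centre of its underside, z up; loose, stays where it is
- goblet: green glass goblet, 68 mm widest diameter, 150 mm tall, loose; its origin is the centre of its underside, z up; stays where it is
- mill: brown wooden pepper mill, 56 mm foot diameter, 145 mm tall, loose; its origin is the centre of its underside, z up; stays where it is

How it is judged:
On the way, in this order (a step that is already met when the one before it is completed fails the run):
1. the brass dish stands on the middle of the stand, released (horizontal distance between dish and stand below 0.015 m and z of dish in the frame of stand between 0.015 and 0.021 m and angle between dish's own z axis and vertical below 0.08 rad and contact force between the fingers and dish below 0.1 N), for 0.2 s.
2. the ivory candle stands upright in the dish, released (horizontal distance between dish and stand below 0.015 m and z of dish in the frame of stand between 0.015 and 0.021 m and angle between each of dish, ivory_candle's own z axis and vertical below 0.08 rad and horizontal distance between ivory_candle and dish below 0.009 m and z of ivory_candle in the frame of dish between 0.001 and 0.007 m and contact force between the fingers and ivory_candle below 0.1 N), for 0.2 s.
3. the chimney stands on the wood round dish and candle, released (horizontal distance between dish and stand below 0.015 m and z of dish in the frame of stand between 0.015 and 0.021 m and angle between each of dish, ivory_candle's own z axis and vertical below 0.08 rad and horizontal distance between ivory_candle and dish below 0.009 m and z of ivory_candle in the frame of dish between 0.001 and 0.007 m and horizontal distance between chimney and stand below 0.025 m and z of chimney in the frame of stand between 0.015 and 0.021 m and angle between chimney's own z axis and vertical below 0.06 rad and contact force between the fingers and chimney below 0.1 N), for 0.2 s.
4. the cap sits flat on the chimney, released (horizontal distance between dish and stand below 0.015 m and z of dish in the frame of stand between 0.015 and 0.021 m and angle between each of dish, ivory_candle's own z axis and vertical below 0.08 rad and horizontal distance between ivory_candle and dish below 0.009 m and z of ivory_candle in the frame of dish between 0.001 and 0.007 m and horizontal distance between chimney and stand below 0.025 m and z of chimney in the frame of stand between 0.015 and 0.021 m and angle between each of chimney, cap's own z axis and vertical below 0.06 rad and horizontal distance between cap and chimney below 0.01 m and z of cap in the frame of chimney between 0.088 and 0.096 m and contact force between the fingers and cap below 0.1 N), for 0.2 s.
At the end, for the whole second after the job is handed in: Dish flat on the stand within 15 mm of its middle; ivory candle upright on the dish floor; chimney upright on the wood round both, within 25 mm of the middle; cap seated flat on the chimney rim; all released, at rest; blue candle, goblet and mill upright within 30 mm of their starts (horizontal distance between dish and stand below 0.015 m and z of dish in the frame of stand between 0.015 and 0.021 m and angle between each of dish, ivory_candle's own z axis and vertical below 0.08 rad and horizontal distance between ivory_candle and dish below 0.009 m and z of ivory_candle in the frame of dish between 0.001 and 0.007 m and horizontal distance between chimney and stand below 0.025 m and z of chimney in the frame of stand between 0.015 and 0.021 m and angle between each of chimney, cap's own z axis and vertical below 0.06 rad and horizontal distance between cap and chimney below 0.01 m and z of cap in the frame of chimney between 0.088 and 0.096 m and linear speed of each of dish, ivory_candle, chimney, cap below 0.02 m/s and distance of each of blue_candle, goblet, mill from where it was at the start of the episode below 0.03 m and angle between each of blue_candle, goblet, mill's own z axis and vertical below 0.1 rad); the robot touches nothing.
It fails at once if a bystander (blue candle, goblet, mill) is shifted by more than 30 mm or knocked over (distance of any of blue_candle, goblet, mill from where it was at the start of the episode above 0.03 m or angle between any of blue_candle, goblet, mill's own z axis and vertical above 0.5 rad).
It fails at once if the glass chimney is dropped on the stand (still faster than 0.45 m/s in the last 20 mm) instead of lowered gently (horizontal distance between chimney and stand below 0.06 m and z of chimney in the frame of stand below 0.038 m and linear speed of chimney above 0.45 m/s).
It also fails if it takes over 102 s, if anything falls off the work surface, if the arm or the gripper's body presses on something with over 40 N, if the wrist force passes 120 N, or if a joint passes its speed limit or range.

ROBOT

A 6-joint arm with a two-finger parallel gripper is mounted at the origin on the work surface. World frame = base frame: x ahead of the robot, y to its left, z up, the work surface at z = 0. Lengths are in m, angles in rad, forces in N, time in s.
With the tool pointing down it reaches from about 0.375 to 0.925 m from the base axis. Payload 5.7 kg.
Tool frame: the origin (TCP) lies on the centre line of the jaws, within the pads' length; the fingertips stand 14 mm ahead of it and the grasp point (between the pads) lies 5 mm behind it (env.tip_extent is the z of the fingertips in the tool frame, in m); z points along the fingers, y is the line along which they close (so a half turn about z gives the same grasp; the last joint's range is limited). The gripper opens to 88 mm and grips with 3 to 60 N. Pads are 20 mm wide; open, the fingers measure 115 mm over their backs; the gripper's body (75 mm by 178 mm) begins 61 mm behind the grasp point.
Start: joints at [1.229, 0.359, 1.51, -0, 1.272, -0.115], TCP at [0.135, 0.585, 0.237] pointing down, gripper open.
Joint ranges: [-2.97, 2.97], [-1.01, 2.36], [0.21, 2.38], [-0.96, 4.11], [0.2, 2.71], [-2.98, 2.98]. Speed limits (rad/s): [2.39, 2.39, 3.14, 3.14, 3.14, 3.14].

INTERFACE

Orientations are given as a unit quaternion [x, y, z, w].
In Python, from bench import env, camrig, workorder gives the robot as it stands (env), with the cameras (camrig) and the job (workorder). Calls block until the motion is done:
- env.move_ptp(position, orientation): joint-space move of the TCP to a pose.
- env.servo_line(position, orientation=None, rate=0.15, contact_N=None): straight line of the TCP; orientation=None keeps the orientation; rate is the mean speed in m/s. With contact_N (N) it stops when the force on the tool has changed by that much, and returns True; else False.
- env.goto_joints(angles): joint-space move.
- env.move_gripper(opening): finger opening in m; the grip force is fixed at half the most; returns when the fingers have stopped.
- env.sleep(seconds).
- env.inverse_kinematics(position, orientation): joint angles nearest the present ones, or None.
- env.observe(): the state.
- camrig.capture(name): name is "scene" or "top" or "wrist"; returns a dict with "image" (480x640x3 uint8, blue, green, red), "range_z" (480x640 float32, m along the optical axis (not along the pixel's ray), 0 where there is no reading), "intrinsics" (3x3 intrinsics, pixels), "R" (3x3) and "t" (3): a world point X has camera coordinates R X + t. Camera axes: x right, y down, z forward; pixel columns grow to the right and rows downward; lengths in m; the calibration is good to about 2 mm. A picture is of the moment at which its call begins.
A pose or a line that the arm cannot do raises env.PlanningError and nothing moves.
- workorder.close_job(): hands the job in; it is judged then, once.
The state is a dict: "clock": time; "joint_pos": joint angles; "qvel": joint speeds; "joint_torque": joint torques, N m; "position": TCP position; "orientation": TCP orientation; "force": force on the tool from outside, world axes, zero at the start; "torque": the same for the moment, N m; "finger_gap": finger opening in m; "grip_force": force on a finger pad.
Only numpy, scipy, OpenCV 4.12 (cv2) and the standard library are available. Lean on these libraries where they do the work, as an engineer would, in place of code of your own. Each camera call takes 0.05 s, during which the arm holds its last target. There are 200 camera calls.

## Working session

There is one attempt and no reset: what is moved stays moved. The work goes in short steps, each a Python script; the robot and the scene stay as the last script left them, time stands still between calls to the robot, and variables do not carry over. Pictures are saved under pics/ and viewed, at most 14 in all, crops included, and the job is handed in when it is done.

```bash
ls; mkdir -p pics
python3 - <<'E'
from bench import env, camrig, workorder
import cv2,numpy as np
for n in("scene","top"):
    c=camrig.capture(n); cv2.imwrite(f"pics/{n}0.png",c["image"]); np.savez(f"pics/{n}0.npz",**c)
    print(n,c["intrinsics"].tolist(),(-c["R"].T@c["t"]).round(3),c["R"].round(3).tolist())
o=env.observe();print(o["orientation"],o["clock"],env.tip_extent)
E
```

```text
bench.py
pics
scene [[580.2550822974994, 0.0, 320.6156896921885], [0.0, 580.2550822974994, 237.92903967922393], [0.0, 0.0, 1.0]] [1.03  0.641 0.831] [[-0.798, 0.602, -0.007], [0.423, 0.551, -0.719], [-0.429, -0.577, -0.695]]
top [[492.5898515791484, 0.0, 317.5012160777543], [0.0, 492.5898515791484, 241.67771822509206], [0.0, 0.0, 1.0]] [ 0.43  -0.017  1.039] [[0.023, -1.0, -0.015], [-0.995, -0.021, -0.095], [0.095, 0.017, -0.995]]
[ 1.13134369e-01  9.93579361e-01 -7.92975230e-04 -1.99411817e-04] 0.1 0.014
```

View pics/scene0.png

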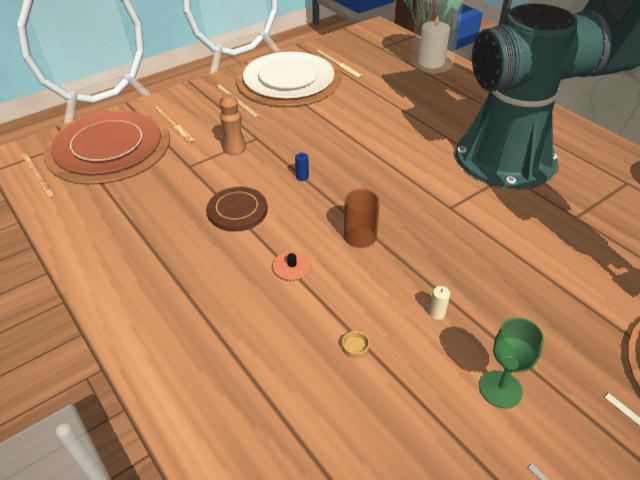

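View pics/top0.png

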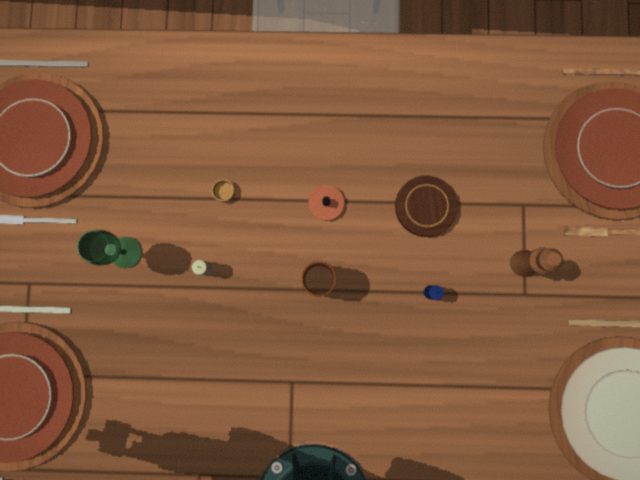

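The scene view shows the dish at about (355,342), cap knob (292,258), stand (237,206), chimney (361,218) and ivory candle (440,300). The top view shows the dish at (224,190), knob (327,202), stand (427,206), chimney (319,278) and ivory candle (199,267). The goblet at left, the blue candle at (433,292) and the mill at (545,260) are clear of those. Next I'll triangulate, use the depth readings, and enlarge crops.

```bash
cat > h.py <<'E'
import numpy as np,cv2
def P(c): return c["intrinsics"]@np.c_[c["R"],c["t"]]
def tri(a,ua,b,ub):
    X=cv2.triangulatePoints(P(a),P(b),np.float64(ua).reshape(2,1),np.float64(ub).reshape(2,1)).ravel(); return X[:3]/X[3]
def cloud(c):
    h,w=c["range_z"].shape; u,v=np.meshgrid(np.arange(w),np.arange(h)); z=c["range_z"]
    X=np.stack([u,v,np.ones_like(u)],-1)@np.linalg.inv(c["intrinsics"]).T*z[...,None]
    X=(X-c["t"])@c["R"]; X[z==0]=np.nan; return X
def circ(p):
    (x,y),r=cv2.minEnclosingCircle(np.float32(p[:,:2])); return x,y,r
E
python3 - <<'E'
from h import *
T=dict(np.load("pics/top0.npz"));S=dict(np.load("pics/scene0.npz"))
px=dict(dish=((224,190),(355,340)),knob=((327,202),(292,256)),stand=((427,206),(237,206)),chim=((319,278),(361,199)),ivory=((199,267),(440,290)))
for n,(a,b) in px.items(): print(n,tri(T,a,S,b).round(3))
Ct,Cs=cloud(T),cloud(S)
for nm,C in(("top",Ct),("scene",Cs)):
    pts=C.reshape(-1,3); print(nm,"table",np.nanmedian(pts[(abs(pts[:,0]-.5)<.15)&(abs(pts[:,1])<.3),2]).round(4))
    for n,(a,b) in px.items():
        c=tri(T,a,S,b); q=pts[np.hypot(pts[:,0]-c[0],pts[:,1]-c[1])<.075]; q=q[q[:,2]>.010]
        zt=np.percentile(q[:,2],97); t=q[q[:,2]>zt-.006]
        print(n,len(q),"z",zt.round(4),"all",np.round(circ(q),4),"top",np.round(circ(t),4),t[:,:2].mean(0).round(4))
def crops(im,pl,k):
    return np.hstack([cv2.resize(im[v-25:v+25,u-20:u+20],None,fx=k,fy=k,interpolation=cv2.INTER_CUBIC) for u,v in pl])
t=crops(T["image"],[px[n][0] for n in("dish","knob","chim","ivory")],5)
s=crops(S["image"],[px[n][1] for n in("dish","knob","chim","ivory")],5)
cv2.imwrite("pics/crop1.png",np.vstack([t,s]))
E
```

```text
dish [0.632 0.201 0.018]
knob [ 0.609 -0.017  0.031]
stand [ 0.608 -0.228  0.013]
chim [ 0.45  -0.005  0.1  ]
ivory [0.468 0.234 0.063]
top table 0.0004
dish 120 z 0.0211 all [0.6334 0.2043 0.0243] top [0.6332 0.2038 0.0237] [0.6337 0.2031]
knob 849 z 0.0358 all [ 0.6126 -0.0149  0.038 ] top [ 0.6122 -0.015   0.0088] [ 0.6121 -0.0149]
stand 2987 z 0.0218 all [ 0.6089 -0.2251  0.0653] top [ 0.6088 -0.2247  0.0649] [ 0.6084 -0.225 ]
chim 333 z 0.1025 all [ 0.4496 -0.0033  0.0338] top [ 0.4496 -0.0033  0.0338] [ 0.4495 -0.0032]
ivory 246 z 0.0629 all [0.4682 0.236  0.0153] top [0.4681 0.2357 0.0148] [0.4681 0.2356]
scene table 0.0021
dish 275 z 0.0215 all [0.6348 0.2041 0.0257] top [0.6349 0.2034 0.025 ] [0.6346 0.2044]
knob 887 z 0.0372 all [ 0.6131 -0.0148  0.04  ] top [ 0.6153 -0.0133  0.0098] [ 0.6149 -0.0127]
stand 2043 z 0.023 all [ 0.613  -0.2255  0.0676] top [ 0.6123 -0.2256  0.0672] [ 0.6124 -0.222 ]
chim 1754 z 0.1022 all [ 0.451  -0.0038  0.0373] top [ 0.4495 -0.0029  0.0371] [ 0.4523 -0.0013]
ivory 495 z 0.0635 all [0.4686 0.2374 0.0174] top [0.4689 0.2362 0.0169] [0.4704 0.2374]
```

View pics/crop1.png

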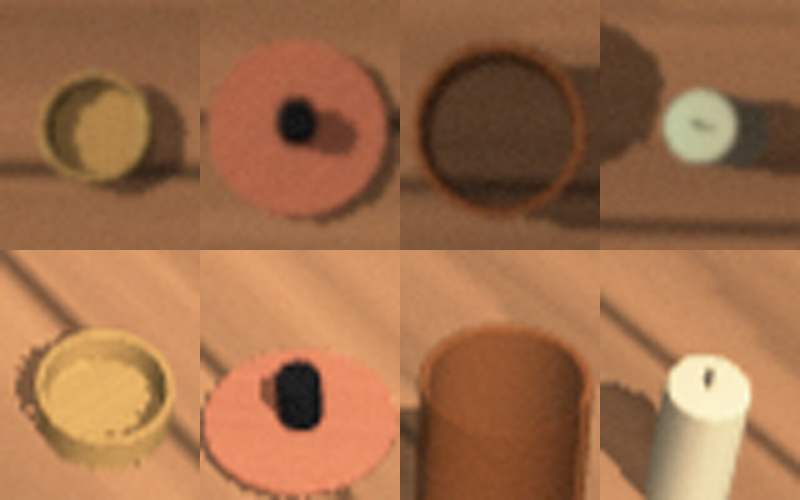

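Both views agree: heights are 18/36/18/100/60 mm to within about 2 to 3 mm, and the radii match the sizes given. Averages: dish (0.634,0.204), cap (0.613,−0.015), stand (0.611,−0.225), chimney (0.450,−0.003), ivory candle (0.4685,0.236). Dish first.

```bash
cat >> h.py <<'E'
from bench import env, camrig, workorder
QY=[0,1,0,0]; QX=[.70710678,.70710678,0,0]   # jaws close along world y / x
ST=np.array([.611,-.225])
def pick(xy,z,q,opening,hi=.24):
    env.move_gripper(opening)
    env.move_ptp([*xy,hi],q); env.servo_line([*xy,z+.05],rate=.2)
    hit=env.servo_line([*xy,z],rate=.06,contact_N=4); print("hit on way down",hit)
    if hit: return False
    env.move_gripper(0); o=env.observe(); print("gap",o["finger_gap"],"grip",o["grip_force"],o["clock"])
    env.servo_line([*xy,hi],rate=.2); o=env.observe(); print("lifted gap",o["finger_gap"],"F",o["force"].round(1) if hasattr(o["force"],"round") else o["force"])
    return True
def place(xy,z,q,opening,hi=.24,margin=.012):
    """z: TCP height at which the piece should be seated; stops on contact"""
    env.move_ptp([*xy,hi],q); env.servo_line([*xy,z+margin],rate=.15); env.sleep(.3)
    hit=env.servo_line([*xy,z-.004],rate=.02,contact_N=3); o=env.observe(); print("contact",hit,"at",o["position"],"expected z",z)
    if not hit: print("NO CONTACT");
    return hit
def shot(n,name):
    c=camrig.capture(n); cv2.imwrite(f"pics/{name}.png",c["image"]); return c
E
python3 - <<'E'
from h import *
print(pick([.634,.204],.018,QY,.075))
c=shot("wrist","w1"); shot("scene","s1")
E
```

```text
hit on way down False
gap 0.046033816776155936 grip 30.000226088768613 5.3417
lifted gap 0.045499846511180116 F [-0.5 -0.4 -2. ]
True
```

```bash
python3 -c "
import cv2,numpy as np
a=cv2.imread('pics/w1.png');b=cv2.imread('pics/s1.png');cv2.imwrite('pics/v1.png',cv2.resize(np.hstack([a,b]),(800,300)))"
```

```text
(no output)
```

View pics/v1.png

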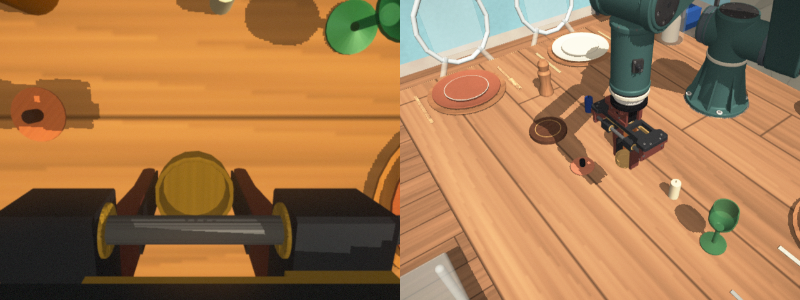

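The dish is held, but it seems to have pivoted about the finger axis: wrist view (195,185), scene view (622,158). I'll look closer.

```bash
python3 -c "
import cv2,numpy as np
a=cv2.imread('pics/w1.png')[200:460,180:480];b=cv2.imread('pics/s1.png')[200:300,300:430]
cv2.imwrite('pics/v2.png',np.hstack([cv2.resize(a,(400,347)),cv2.resize(b,(400,347))]))"
```

```text
(no output)
```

View pics/v2.png

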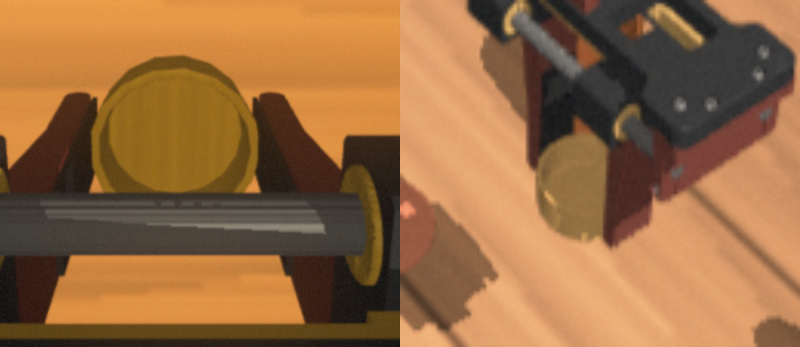

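Run:
```python
from h import *
for n in("wrist","scene"):
    c=camrig.capture(n); np.savez(f"pics/{n}1.npz",**c); C=cloud(c); hsv=cv2.cvtColor(c["image"],cv2.COLOR_BGR2HSV)
    o=env.observe(); p=np.array(o["position"])
    d=C-p; m=(abs(d[...,0])<.04)&(abs(d[...,1])<.0215)&(d[...,2]<.03)&(d[...,2]>-.06)
    q=d[m]; print(n,(-c["R"].T@c["t"]-p).round(3),len(q),q.min(0).round(3),q.max(0).round(3))
    # largest plane by RANSAC
    rng=np.random.default_rng(0); best=None
    for _ in range(400):
        s=q[rng.choice(len(q),3,False)]; nn=np.cross(s[1]-s[0],s[2]-s[0]); nn/=np.linalg.norm(nn)+1e-12
        i=abs((q-s[0])@nn)<.0012
        if best is None or i.sum()>best.sum(): best=i
    g=q[best]; nv=np.linalg.svd(g-g.mean(0))[2][2]; print("plane",best.sum(),nv.round(3),g.mean(0).round(4),g.min(0).round(3),g.max(0).round(3))
```

```text
wrist [-0.064 -0.001  0.148] 10449 [-0.022 -0.021 -0.018] [0.022 0.021 0.002]
plane 6590 [-0.001 -0.002  1.   ] [ 0.0027 -0.0007 -0.0142] [-0.022 -0.021 -0.016] [ 0.022  0.02  -0.013]
scene [0.397 0.437 0.593] 564 [-0.019 -0.021 -0.017] [0.025 0.021 0.004]
plane 191 [-0.058 -0.01   0.998] [ 0.0001 -0.0063 -0.0127] [-0.019 -0.021 -0.015] [ 0.024  0.019 -0.01 ]
```

The depth data settles it. The dish floor is level (normal (0,0,1)), 14 mm below the TCP and centred. It isn't tilted; I misread the view into its interior. Placing it now.

Run:
```python
from h import *
if place(ST,.037,QY,.07):
    env.move_gripper(.075); print(env.observe()["finger_gap"])
    env.servo_line([*ST,.24],rate=.2)
    c=camrig.capture("top"); np.savez("pics/top2.npz",**c); cv2.imwrite("pics/top2.png",c["image"])
    c=camrig.capture("wrist");np.savez("pics/wrist2.npz",**c); cv2.imwrite("pics/wrist2.png",c["image"]); C=cloud(c)
    m=(np.hypot(C[...,0]-ST[0],C[...,1]-ST[1])<.09)&(C[...,2]>.010)&(C[...,2]<.08)
    q=C[m]; s=q[q[:,2]<.025]; r=q[q[:,2]>.031]
    print("stand z",np.median(s[:,2]),circ(s),"rim z",np.percentile(r[:,2],[50,97]) ,circ(r),env.observe()["clock"])
```

```text
contact True at [ 0.6108407  -0.22497422  0.03616322] expected z 0.037
0.07519695218412507
stand z 0.01850522379774009 (0.6116979718208313, -0.22447872161865234, 0.06497590988874435) rim z [0.03593397 0.03745796] (0.6126000285148621, -0.22573064267635345, 0.023802375420928) 12.65
```

View pics/wrist2.png

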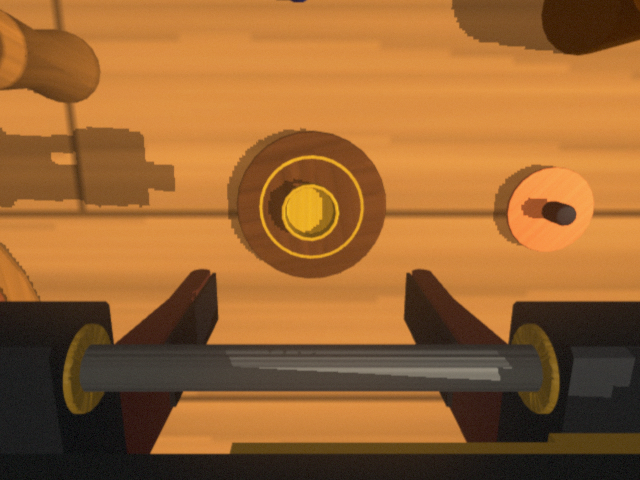

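The picture shows the dish at (310,210), inside the brass ring and centred to about 1 mm. Now the candle.

Run:
```python
from h import *
D=[.612,-.2255]
if pick([.4685,.236],.04,QX,.06):
    c=camrig.capture("wrist"); C=cloud(c); p=np.array(env.observe()["position"]); d=C-p
    q=d[(np.hypot(d[...,0],d[...,1])<.03)&(abs(d[...,2]-.02)<.006)]; print("candle top rel",len(q),circ(q) if len(q) else 0,np.median(q[:,2]))
    if place(D,.062,QX,.06):
        env.move_gripper(.06); env.servo_line([*D,.24],rate=.2)
        c=shot("wrist","wrist3"); C=cloud(c); d=C-[*D,0]
        q=C[(np.hypot(d[...,0],d[...,1])<.04)&(C[...,2]>.07)&(C[...,2]<.1)]; print("top",circ(q),np.median(q[:,2]),env.observe()["clock"])
    else: shot("wrist","wrist3")
```

```text
hit on way down False
gap 0.029510321584313 grip 29.998919069767 17.6167
lifted gap 0.029724496511881766 F [-0.7 -0.7 -0.9]
candle top rel 5990 (0.0005308147519826889, 0.010144197382032871, 0.02530069462954998) 0.020160717627816988
contact True at [ 0.61194265 -0.2254655   0.0620051 ] expected z 0.062
top (0.6120631694793701, -0.2245485484600067, 0.015192937105894089) 0.0820771571262247 24.4833
```

View pics/wrist3.png

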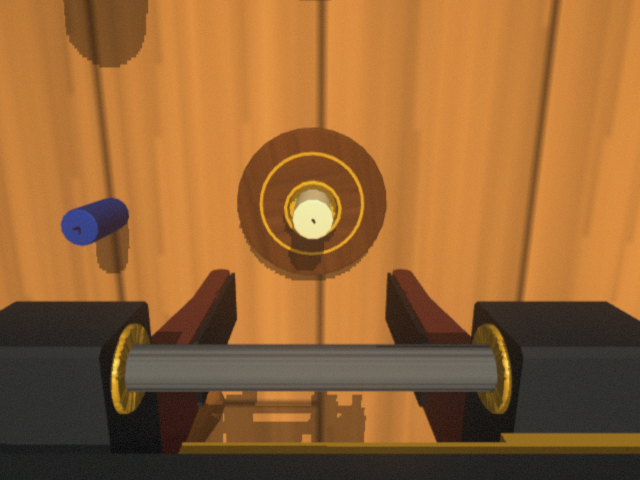

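The candle stands centred in the dish at (312,215), with its top at 0.082 as it should be. Next the chimney, with force-guarded lowering.

Run:
```python
from h import *
D=[.612,-.225]
if pick([.450,-.003],.078,QY,.087,hi=.28):
    c=camrig.capture("wrist"); C=cloud(c); d=C-np.array(env.observe()["position"])
    q=d[(np.hypot(d[...,0],d[...,1])<.045)&(abs(d[...,2]-.022)<.003)]; print("rim rel",len(q),circ(q),np.median(q[:,2]))
    env.move_ptp([*D,.28],QY); env.sleep(.3)
    h=env.servo_line([*D,.110],rate=.07,contact_N=6); print("early hit",h,env.observe()["position"])
    if not h and place(D,.096,QY,.087,hi=.110):
        env.move_gripper(.087); env.sleep(.3); env.servo_line([*D,.28],rate=.15)
        c=shot("wrist","wrist4"); C=cloud(c); d=C-[*D,0]
        q=C[(np.hypot(d[...,0],d[...,1])<.045)&(C[...,2]>.112)&(C[...,2]<.125)]; print("top",circ(q),np.median(q[:,2]),env.observe()["clock"])
    else: shot("wrist","wrist4")
```

```text
hit on way down False
gap 0.06860117554915907 grip 29.998120120726526 28.5833
lifted gap 0.06888963402668737 F [ 0.7  0.9 -2. ]
rim rel 7549 (-0.007649364415556192, -8.504004654241726e-05, 0.04379154369235039) 0.021896186554037855
early hit False [ 0.61216349 -0.22508355  0.11029089]
contact True at [ 0.61186315 -0.22479043  0.09619645] expected z 0.096
top (0.6134493350982666, -0.22541940212249756, 0.03400595113635063) 0.11791371332517482 37.3667
```

View pics/wrist4.png

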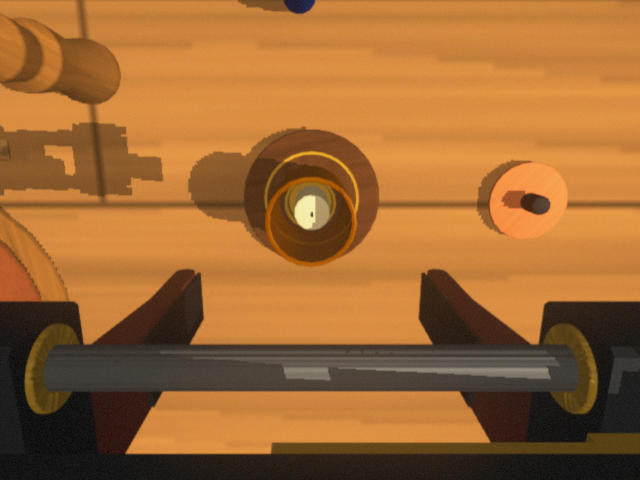

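The chimney stands flat, rim at 0.118 and centre (0.613,−0.225), with candle and dish seen upright inside at (312,210). Last, the cap.

```bash
python3 - <<'E'
from h import *
D=[.6132,-.2252]
if pick([.613,-.015],.030,QY,.05,hi=.28):
    c=camrig.capture("wrist"); C=cloud(c); d=C-np.array(env.observe()["position"])
    q=d[(np.hypot(d[...,0],d[...,1])<.045)&(abs(d[...,2]+.018)<.003)]; print("disc rel",len(q),circ(q),q.min(0),q.max(0))
    if place(D,.140,QY,.05,hi=.28):
        env.move_gripper(.05); env.sleep(.3); env.servo_line([*D,.28],rate=.15)
        c=shot("wrist","wrist5"); C=cloud(c); d=C-[*D,0]; d=d[np.hypot(d[...,0],d[...,1])<.045]
        q=d[abs(d[:,2]-.122)<.004]; A=np.c_[q[:,:2],np.ones(len(q))]; print("disc",circ(q),np.linalg.lstsq(A,q[:,2],rcond=None)[0],env.observe()["clock"])
        env.servo_line([.5,-.05,.3],rate=.2); shot("scene","s5")
    else: shot("wrist","wrist5")
E
python3 -c "
import cv2,numpy as np
a=cv2.imread('pics/wrist5.png');b=cv2.imread('pics/s5.png');cv2.imwrite('pics/v5.png',cv2.resize(np.hstack([a,b]),(800,300)))"
```

```text
hit on way down False
gap 0.01766335514299781 grip 30.000261068344116 41.7083
lifted gap 0.01724810475652016 F [-0.  -0.5 -1.4]
disc rel 12394 (0.0013978962088003755, -0.000638143508695066, 0.0379459373652935) [-0.0363138  -0.03847602 -0.02095447] [ 0.02473435  0.03711245 -0.01510436]
contact True at [ 0.61307433 -0.22516818  0.14014634] expected z 0.14
disc (0.0017554451478645205, -0.0008944869041442871, 0.038024626672267914) [0.00019104 0.00013102 0.12222313] 48.0417
```

View pics/v5.png

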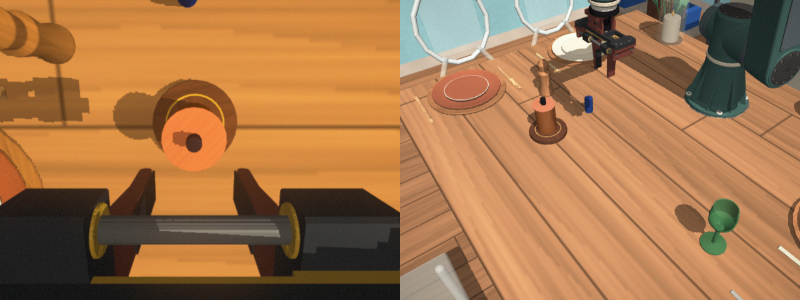

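The cap sits level on the chimney: disc top at 0.122, slope about 0, within 2 mm of centre. The bystanders are upright where they were, and the arm is clear.

```bash
python3 -c "
from bench import env, camrig, workorder
print(workorder.close_job())"
```

```text
the job is handed in; nothing more can be done
None
```

The candle lamp is assembled on the stand in the required order, every piece is released, the bystanders look undisturbed, and the job is handed in at about 50 s on the robot clock; the verdict itself was not reported back.

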